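# Index the circuit board a quarter turn with the geared table's handwheel

## Robot

A 6-joint arm with a two-finger parallel gripper is mounted at the origin on the work surface. World frame = base frame: x ahead of the robot, y to its left, z up, the work surface at z = 0. Lengths are in m, angles in rad, forces in N, time in s.
With the tool pointing down it reaches from about 0.425 to 0.95 m from the base axis. Payload 14.7 kg.
Tool frame: the origin (TCP) lies midway between the tips of the shut fingers; the grasp point (between the pads) lies 19 mm behind it; z points along the fingers, y is the direction in which the jaws open and shut (so a half turn about z gives the same grasp; the last joint's range is limited). The gripper opens to 85 mm and grips with 20 to 120 N. Pads are 22 mm wide; open, the fingers measure 114 mm over their backs; the gripper's body (76 mm by 85 mm) begins 54 mm behind the grasp point. The pads swing forward as they close: fully open they stand 13 mm farther back than shut.
Start: joints at [1.282, 0.48, 1.596, -0, 1.065, -0.047], TCP at [0.156, 0.631, 0.231] pointing down, gripper open.
Joint ranges: [-2.75, 2.75], [-0.82, 2.05], [0.23, 2.67], [-1.56, 4.7], [0.09, 2.69], [-2.92, 2.92]. Speed limits (rad/s): [1.89, 1.89, 2.39, 3.01, 3.01, 3.01].

## Interface

Orientations are given as a 3x3 rotation matrix whose columns are the frame's x, y, z axes.
In Python, from cell import bot gives the robot as it stands.
- The arm moves only by the tool step_arm, never from a script. Its argument "rows" is a list of rows, each an object with "slide": the shift along the tool's x, y, z in units of 40 mm (1.0 is 40 mm), a list of three; "yaw": the turn about the tool's z in units of 8 degrees (1.0 is 8 degrees). In form: [{"slide": [dx, dy, dz], "yaw": yaw}, ...]. A call has exactly 5 rows; each row is the pose to reach, as a shift and turn from the pose commanded when the call began, along the tool's axes at that moment; what a row does not reach only later rows make up. A row lasts 1/10 s, in which the tool goes at most 50 mm and 8.59 degrees, less where a joint would pass 70% of its speed; a pose out of reach is approached as far as the arm can. A call with a gripper value outside its range is refused whole. "grip" is the closure, from 0 (fully open) to 1 (shut), set as the call begins (left out, the last holds). The fingers move at their own pace and stop on an object; the grip force is fixed at half the most. Time passes only in rows, so rows that repeat a pose let the fingers close, or fill a call up. It gives the time, the measured TCP pose, the force and the opening at its end, in the units of the state.
- bot.read_state(): the state, without advancing time (a new reading comes with each control period).
- bot.camera(name): name is "side" or "top"; returns a dict with "img" (480x640x3 uint8, red, green, blue), "mtx" (3x3 intrinsics, pixels), "k1" (the pictures are not rectified: a ray, as slopes to the right and down, at radius r is drawn at 1 + k1 r^2 times it, then the intrinsics apply), "extrinsics" (4x4, takes a point from camera to world coordinates). Camera axes: x right, y up, looking along -z (the intrinsics and any distortion apply to the point x, -y, -z); pixel columns grow to the right and rows downward; lengths in m; the calibration is good to about 2 mm. A picture is of the moment at which its call begins. There is no depth.
- bot.sign_off(): hands the job in, once; it reports no verdict.
The state is a dict: "time": time; "q": joint angles; "joint_velocities": joint speeds; "joint_efforts": joint torques, N m; "tool_pos": TCP position; "eef_rot": TCP orientation; "force": force on the tool from outside, world axes, zero at the start; "wrist_torque": the same for the moment, N m; "grip_width": opening from 0.0 (shut) to 1.0 (fully open).
Only numpy, scipy, OpenCV 4.12 (cv2) and the standard library are available. Lean on these libraries where they do the work, as an engineer would, in place of code of your own. Each camera call takes 0.05 s, during which the arm holds its last target.

## Task

Two small geared rotary tables stand on the electronics bench; one carries a flat circuit board, the other a wound copper coil. Turn the circuit board a quarter turn clockwise for its next test: take the upright crank knob on that table's handwheel and wind the wheel two full turns clockwise, as seen from above, then let go. Leave the coil's table as it is.

Things in the scene. Friction and masses are not known exactly. Their poses are not given: they have to be found in the camera images.
- board_knob (a point): Crank knob on the handwheel of the circuit board's table: upright black cylinder, 22 mm diameter, 50 mm tall, spinning freely on its pin (a gripper may hold it at fixed heading). Point: on its axis, 25 mm below its top, 131 mm above the bench, 50 mm from the wheel's axis; at first on any side. Rim below it tops out at 102 mm; nothing on either unit is above 156 mm. Goes round with the wheel.
- board_hub (a point): Top centre of that handwheel's hub, on its vertical axis, 109 mm above the bench. Bare aluminium wheel, three spokes, level, 113 mm overall, on the robot's side of its table (axes 160 mm apart). Needs about 2 N at the knob, has no end stop in the turns needed, stays where it is left.
- board_table (a joint): Angle (rad) of the table with the green circuit board (88 x 66 mm, flat on standoffs): level round steel platter, 150 mm diameter, top 67 mm above the bench. 0 at the start, growing clockwise seen from above. Geared 8 to 1 to its wheel, same sense: each clockwise turn of the wheel adds pi/4, two turns pi/2.
- coil_table (a joint): Angle (rad) of the other, identical geared table with its own identical handwheel; it carries a wound copper coil, 92 mm diameter. 0 at the start, clockwise positive, 8 to 1. To be left as it is. The two units stand side by side, 0.28 m or more apart, and either may be on the left.

How it is judged:
By the outcome, as a careful person would: the job done as asked, in the order asked, and still so for the second after the job is handed in, with the robot touching nothing.
It also fails if it takes over 58 s, if anything falls off the work surface, if the arm or the gripper's body presses on something with over 40 N, if the wrist force passes 120 N, or if a joint passes its speed limit or range.

## Working session

There is one attempt and no reset: what is moved stays moved. The work goes in short steps, Python scripts to look and compute and a tool call to move; the robot and the scene stay as the last step left them, time stands still between calls to the robot, and variables do not carry over. Pictures are saved under pics/ and viewed, and the job is handed in when it is done.

Besides the shell and the picture viewer there is one more tool, called after "Request:" by a JSON object that holds its "api" and its "payload", one argument or row to a line. step_arm: Moves the arm, as the interface text tells. Its arguments: {"type":"object","properties":{"rows":{"type":"array","items":{"type":"object","properties":{"slide":{"type":"array","items":{"type":"number"}},"yaw":{"type":"number"}}}},"grip":{"type":"number"}},"required":["rows"]}

```bash
ls; mkdir -p pics; python3 - <<'E'
from cell import bot
import cv2
s=bot.read_state();print(s)
for n in("top","side"):
    c=bot.camera(n);cv2.imwrite(f"pics/{n}0.png",c["img"][:,:,::-1]);print(n,c["mtx"],c["k1"],c["extrinsics"])
E
```

```text
pics
{'time': 0.0, 'q': array([ 1.28238776e+00,  4.80809771e-01,  1.59684808e+00,  1.68679973e-05,
        1.06510438e+00, -4.66274422e-02]), 'joint_velocities': array([-5.12043287e-04,  6.76329005e-04,  9.87598367e-04, -1.72431417e-03,
       -1.35944715e-03, -5.94584914e-05]), 'joint_efforts': array([-6.35913952e-03, -9.50616860e+01, -4.30181050e+01, -8.46337680e-04,
        1.22642846e-02, -2.92820675e-05]), 'tool_pos': array([0.15550945, 0.6307141 , 0.23069632]), 'eef_rot': array([[-9.70911086e-01,  2.39440063e-01, -3.46806506e-04],
       [ 2.39440304e-01,  9.70910445e-01, -1.11707381e-03],
       [ 6.92458367e-05, -1.16761880e-03, -9.99999316e-01]]), 'force': array([-0.57029572, -0.60097984,  0.78594533]), 'wrist_torque': array([ 0.01303983,  0.02094871, -0.03558746]), 'grip_width': 1.0019440629318732}
top [[503.72810639   0.         312.30242304]
 [  0.         503.72810639 239.60497732]
 [  0.           0.           1.        ]] -0.11217514530777788 [[-0.01573032  0.99025147 -0.13840007  0.48801436]
 [-0.99983823 -0.01678573 -0.00646182 -0.03528334]
 [-0.00872198  0.13827603  0.99035532  0.99845852]
 [ 0.          0.          0.          1.        ]]
side [[547.02964972   0.         325.29357174]
 [  0.         547.02964972 237.00934561]
 [  0.           0.           1.        ]] -0.03692836949631193 [[ 0.80069369  0.39063455 -0.45419629  0.20437266]
 [-0.59893186  0.50546668 -0.62111518 -0.5635977 ]
 [-0.01304796  0.76935563  0.63868746  0.72100925]
 [ 0.          0.          0.          1.        ]]
```

View pics/top0.png

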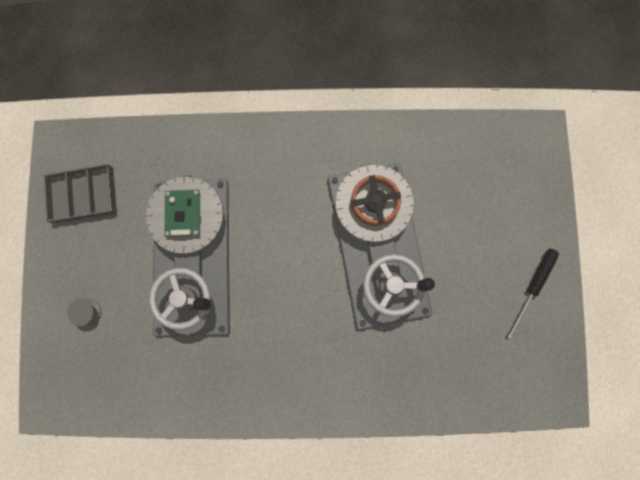

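View pics/side0.png

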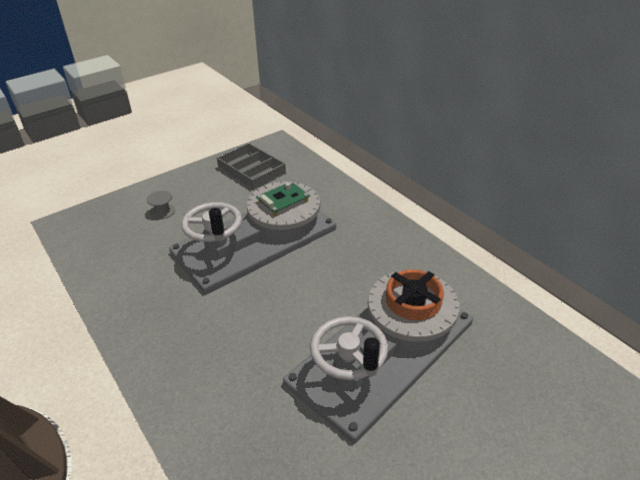

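```bash
cat > h.py <<'E'
import numpy as np, cv2
def ray(c,u,v):
    K=c["mtx"];k=c["k1"];d=np.array([(u-K[0,2])/K[0,0],(v-K[1,2])/K[1,1]])
    s=d.copy()
    for _ in range(30): s=d/(1+k*(s@s))
    E=c["extrinsics"]; return E[:3,3],E[:3,:3]@np.array([s[0],-s[1],-1])
def plane(c,u,v,z):
    o,d=ray(c,u,v);return o+d*(z-o[2])/d[2]
def proj(c,p):
    E=c["extrinsics"];q=E[:3,:3].T@(np.array(p)-E[:3,3]);s=np.array([q[0],-q[1]])/-q[2]
    s=s*(1+c["k1"]*(s@s));K=c["mtx"];return s[0]*K[0,0]+K[0,2],s[1]*K[1,1]+K[1,2]
def tri(a,b):
    A=0;B=0
    for o,d in(a,b):
        d=d/np.linalg.norm(d);P=np.eye(3)-np.outer(d,d);A=A+P;B=B+P@o
    return np.linalg.solve(A,B)
E
python3 - <<'E'
from cell import bot
import cv2,numpy as np
from h import *
t=bot.camera("top");s=bot.camera("side")
cv2.imwrite("pics/t1.png",cv2.resize(t["img"][250:350,130:250,::-1],None,fx=6,fy=6,interpolation=cv2.INTER_CUBIC))
cv2.imwrite("pics/s1.png",cv2.resize(s["img"][185:285,160:280,::-1],None,fx=6,fy=6,interpolation=cv2.INTER_CUBIC))
print(bot.read_state()["time"])
E
```

```text
0.2
```

View pics/t1.png

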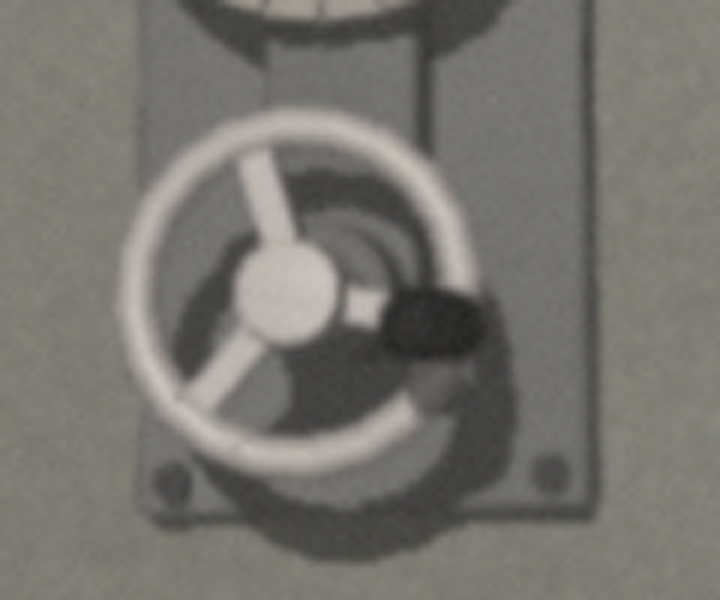

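View pics/s1.png

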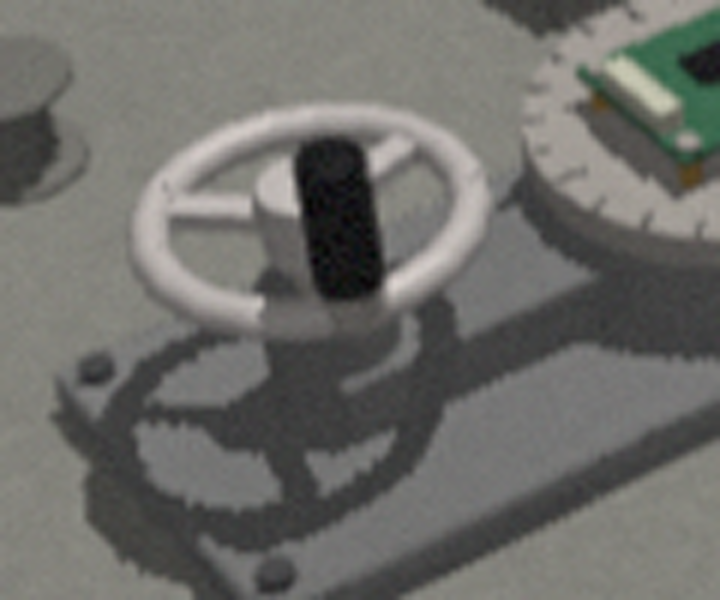

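```bash
python3 - <<'E'
from cell import bot
import cv2,numpy as np
from h import *
t=bot.camera("top");s=bot.camera("side")
def knob(c,x0,x1,y0,y1):
    im=c["img"][y0:y1,x0:x1].max(2); m=(im<48).astype(np.uint8)
    n,l,st,ce=cv2.connectedComponentsWithStats(m)
    i=1+np.argmax(st[1:,4]);print(st[i],ce[i]+[x0,y0]);return ce[i]+[x0,y0]
kt=knob(t,190,213,294,310);ks=knob(s,205,228,204,238)
print("knob tri",tri(ray(t,*kt),ray(s,*ks)),"plane",plane(t,*kt,.131),plane(s,*ks,.131))
h=plane(t,130+287.5/6-.5,250+292.5/6-.5,.109);print("hub",h)
print("hub side px",proj(s,h), "crop",(np.array(proj(s,h))+.5-[160,185])*6)
im=t["img"].astype(int).min(2)[250:350,130:250];m=(im>130).astype(np.uint8);m[:18]=0
n,l,st,ce=cv2.connectedComponentsWithStats(m);i=1+np.argmax(st[1:,4])
cs,_=cv2.findContours((l==i).astype(np.uint8),cv2.RETR_EXTERNAL,cv2.CHAIN_APPROX_NONE)
p=max(cs,key=cv2.contourArea);hull=cv2.convexHull(p)
P=np.array([plane(t,q[0]+130,q[1]+250,.096)[:2] for q in hull[:,0]])
for _ in range(4):
    A=np.c_[2*P,np.ones(len(P))];x=np.linalg.lstsq(A,(P**2).sum(1),rcond=None)[0];r=np.sqrt(x[2]+x[:2]@x[:2])
    d=np.linalg.norm(P-x[:2],axis=1)-r;P=P[abs(d)<max(.002,1.5*d.std())]
print("ring",x[:2],r,len(P),d.std())
E
```

```text
[ 4  5 16 10 85] [203.28235294 304.31764706]
[  5   4  14  27 284] [216.08450704 221.40492958]
knob tri [0.49854468 0.16052943 0.13164678] plane [0.49981529 0.16004016 0.131     ] [0.49766225 0.16208012 0.131     ]
hub [0.51124712 0.21165072 0.109     ]
hub side px (np.float64(211.60734122490533), np.float64(214.94106062837028)) crop [312.64404735 182.64636377]
ring [0.51262536 0.21312479] 0.05448163601844629 33 0.0003269567467240997
```

Request:
{"api": "step_arm", "payload": {
  "rows": [
    {"slide": [-0.744, -0.623, 0], "yaw": 0},
    {"slide": [-1.488, -1.247, 0], "yaw": 0},
    {"slide": [-2.232, -1.87, 0], "yaw": 0},
    {"slide": [-2.976, -2.493, 0], "yaw": 0},
    {"slide": [-3.72, -3.117, 0], "yaw": 0}
  ],
  "grip": 0
}}

```text
time: 0.8
tool_pos: [0.2709, 0.4731, 0.2313]
eef_rot: [[-0.971, 0.239, 0.0], [0.239, 0.971, 0.0], [-0.0, 0.0, -1.0]]
force: [1.1, -0.1, 0.4]
grip_width: 0.999
```

Request:
{"api": "step_arm", "payload": {
  "rows": [
    {"slide": [-0.744, -0.623, 0], "yaw": 0},
    {"slide": [-1.488, -1.247, 0], "yaw": 0},
    {"slide": [-2.232, -1.87, 0], "yaw": 0},
    {"slide": [-2.976, -2.493, 0], "yaw": 0},
    {"slide": [-3.72, -3.117, 0], "yaw": 0}
  ]
}}

```text
time: 1.3
tool_pos: [0.3856, 0.3164, 0.2315]
eef_rot: [[-0.971, 0.239, 0.0], [0.239, 0.971, 0.0], [-0.0, 0.0, -1.0]]
force: [1.4, 0.3, 0.4]
grip_width: 1.003
```

Request:
{"api": "step_arm", "payload": {
  "rows": [
    {"slide": [-0.744, -0.623, 0], "yaw": -0.4},
    {"slide": [-1.488, -1.247, 0], "yaw": -0.8},
    {"slide": [-2.232, -1.87, 0], "yaw": -1.2},
    {"slide": [-2.976, -2.493, 0], "yaw": -1.73},
    {"slide": [-3.72, -3.117, 0], "yaw": -1.73}
  ]
}}

```text
time: 1.8
tool_pos: [0.5003, 0.1596, 0.2314]
eef_rot: [[-1.0, -0.003, 0.0], [-0.003, 1.0, 0.0], [-0.0, 0.0, -1.0]]
force: [0.5, 0.6, 0.4]
grip_width: 1.0
```

```bash
python3 - <<'E'
from cell import bot
import cv2
for n in("top","side"):
    c=bot.camera(n);cv2.imwrite(f"pics/{n}2.png",c["img"][:,:,::-1])
s=bot.read_state();print(s["time"],s["tool_pos"],s["eef_rot"],s["q"],s["force"])
E
```

```text
1.9 [0.50197244 0.1579085  0.23137599] [[-9.99993859e-01  3.22554760e-03  1.37048072e-03]
 [ 3.22480343e-03  9.99994652e-01 -5.44865333e-04]
 [-1.37223088e-03 -5.40442456e-04 -9.99998912e-01]] [ 2.47774673e-01  3.07234325e-01  1.87924911e+00 -1.05963804e-03
  9.53914479e-01 -1.31918399e+00] [ 0.31401331 -0.21133264  0.44394095]
```

View top2.

View pics/side2.png

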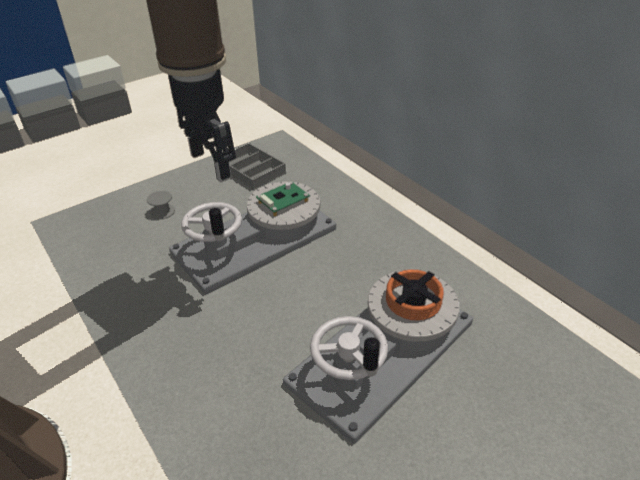

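Request:
{"api": "step_arm", "payload": {
  "rows": [
    {"slide": [0.03, 0.05, 0.6], "yaw": 0},
    {"slide": [0.05, 0.06, 1.2], "yaw": 0},
    {"slide": [0.05, 0.06, 1.5], "yaw": 0},
    {"slide": [0.05, 0.06, 1.5], "yaw": 0},
    {"slide": [0.05, 0.06, 1.5], "yaw": 0}
  ]
}}

```text
time: 2.4
tool_pos: [0.4976, 0.1638, 0.1718]
eef_rot: [[-1.0, -0.0, 0.0], [-0.0, 1.0, 0.0], [-0.0, 0.0, -1.0]]
force: [0.3, 0.1, 1.3]
grip_width: 0.999
```

```bash
python3 - <<'E'
from cell import bot
import cv2
for n in("top","side"):
    c=bot.camera(n);cv2.imwrite(f"pics/{n}3.png",c["img"][:,:,::-1])
s=bot.read_state();print(s["time"],s["tool_pos"],s["eef_rot"],s["q"],s["force"])
E
```

```text
2.5 [0.49806954 0.1637708  0.172292  ] [[-9.99999030e-01  3.82213665e-06  1.39307934e-03]
 [ 4.33084098e-06  9.99999933e-01  3.65162532e-04]
 [-1.39307785e-03  3.65168211e-04 -9.99998963e-01]] [ 2.59855445e-01  3.78916465e-01  1.94564009e+00 -6.91632875e-06
  8.15595965e-01 -1.31093207e+00] [-0.4571732  -0.800797    0.01850972]
```

View pics/side3.png

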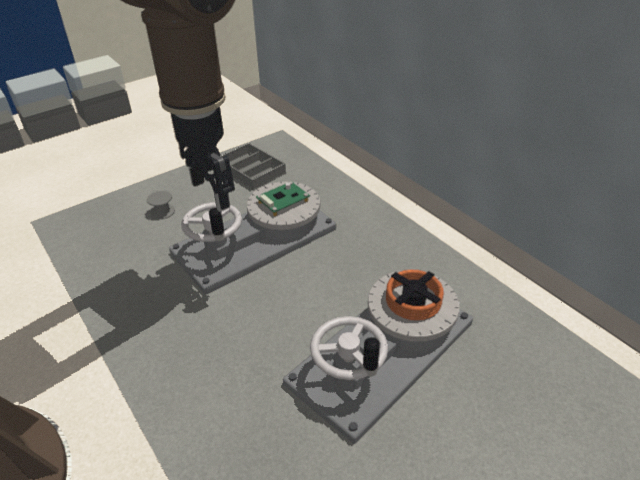

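Request:
{"api": "step_arm", "payload": {
  "rows": [
    {"slide": [-0.02, -0.07, 0.3], "yaw": 0},
    {"slide": [-0.02, -0.07, 0.7], "yaw": 0},
    {"slide": [-0.02, -0.07, 1.1], "yaw": 0},
    {"slide": [-0.02, -0.07, 1.4], "yaw": 0},
    {"slide": [-0.02, -0.07, 1.4], "yaw": 0}
  ]
}}

```text
time: 3.0
tool_pos: [0.4974, 0.1603, 0.1138]
eef_rot: [[-1.0, 0.0, -0.002], [0.0, 1.0, -0.001], [0.002, -0.001, -1.0]]
force: [-0.1, 0.5, 0.2]
grip_width: 1.002
```

```bash
python3 - <<'E'
from cell import bot
import cv2
s=bot.read_state();print(s["time"],s["tool_pos"],s["force"])
c=bot.camera("side");cv2.imwrite("pics/s4.png",cv2.resize(c["img"][145:265,140:300,::-1],None,fx=5,fy=5,interpolation=cv2.INTER_CUBIC))
c=bot.camera("top");cv2.imwrite("pics/t4.png",cv2.resize(c["img"][240:360,120:280,::-1],None,fx=5,fy=5,interpolation=cv2.INTER_CUBIC))
E
```

```text
3.0 [0.49742758 0.16028219 0.11381665] [-0.05322612  0.50058924  0.2133339 ]
```

View pics/s4.png

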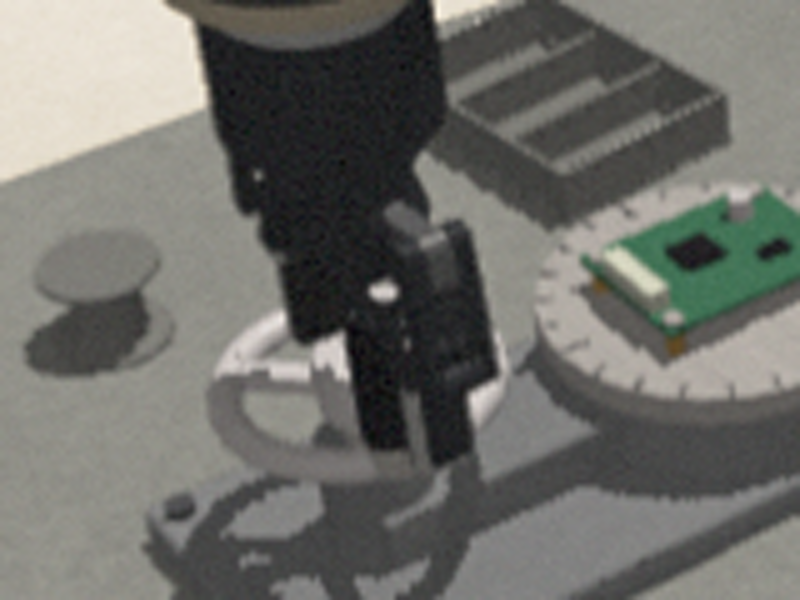

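View pics/t4.png

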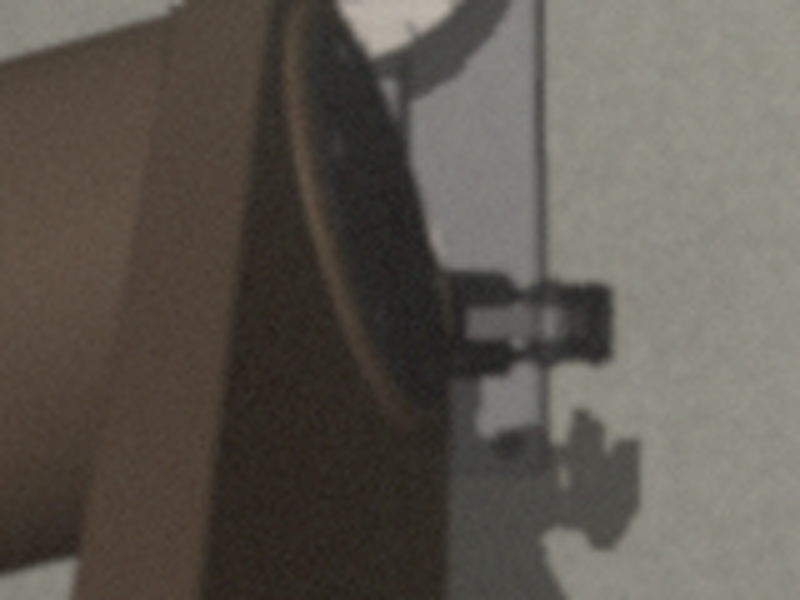

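Request:
{"api": "step_arm", "payload": {
  "rows": [
    {"slide": [-0.03, 0, 0], "yaw": 0},
    {"slide": [-0.03, 0, 0], "yaw": 0},
    {"slide": [-0.03, 0, 0], "yaw": 0},
    {"slide": [-0.03, 0, 0], "yaw": 0},
    {"slide": [-0.03, 0, 0], "yaw": 0}
  ],
  "grip": 1
}}

```text
time: 3.6
tool_pos: [0.5015, 0.1627, 0.1163]
eef_rot: [[-1.0, 0.001, 0.004], [0.001, 1.0, 0.003], [-0.004, 0.003, -1.0]]
force: [2.8, 17.4, 0.5]
grip_width: 0.242
```

Request:
{"api": "step_arm", "payload": {
  "rows": [
    {"slide": [0, 0, 0], "yaw": 0},
    {"slide": [0, 0, 0], "yaw": 0},
    {"slide": [0, 0, 0], "yaw": 0},
    {"slide": [0, 0, 0], "yaw": 0},
    {"slide": [0, 0, 0], "yaw": 0}
  ]
}}

```text
time: 4.1
tool_pos: [0.5014, 0.1627, 0.1163]
eef_rot: [[-1.0, 0.001, 0.004], [0.001, 1.0, 0.003], [-0.004, 0.003, -1.0]]
force: [2.7, 20.2, 3.8]
grip_width: 0.239
```

```bash
cat > g.py <<'E'
import sys,numpy as np,json
a,b=float(sys.argv[1]),float(sys.argv[2]);n=int(sys.argv[3]) if len(sys.argv)>3 else 1
for k in range(n):
    t=np.radians(np.linspace(a,b,6)[1:]-(a-b)*k);t0=np.radians(a-(a-b)*k)
    print(round(np.degrees(t0)),[[round(-1.25*(np.cos(x)-np.cos(t0)),3),round(1.25*(np.sin(x)-np.sin(t0)),3)] for x in t])
E
python3 g.py -104 -149 8
```

```text
-104 [[np.float64(0.186), np.float64(0.062)], [np.float64(0.36), np.float64(0.153)], [np.float64(0.518), np.float64(0.269)], [np.float64(0.655), np.float64(0.409)], [np.float64(0.769), np.float64(0.569)]]
-149 [[np.float64(0.088), np.float64(0.176)], [np.float64(0.147), np.float64(0.363)], [np.float64(0.175), np.float64(0.557)], [np.float64(0.174), np.float64(0.753)], [np.float64(0.141), np.float64(0.946)]]
-194 [[np.float64(-0.062), np.float64(0.186)], [np.float64(-0.153), np.float64(0.36)], [np.float64(-0.269), np.float64(0.518)], [np.float64(-0.409), np.float64(0.655)], [np.float64(-0.569), np.float64(0.769)]]
-239 [[np.float64(-0.176), np.float64(0.088)], [np.float64(-0.363), np.float64(0.147)], [np.float64(-0.557), np.float64(0.175)], [np.float64(-0.753), np.float64(0.174)], [np.float64(-0.946), np.float64(0.141)]]
-284 [[np.float64(-0.186), np.float64(-0.062)], [np.float64(-0.36), np.float64(-0.153)], [np.float64(-0.518), np.float64(-0.269)], [np.float64(-0.655), np.float64(-0.409)], [np.float64(-0.769), np.float64(-0.569)]]
-329 [[np.float64(-0.088), np.float64(-0.176)], [np.float64(-0.147), np.float64(-0.363)], [np.float64(-0.175), np.float64(-0.557)], [np.float64(-0.174), np.float64(-0.753)], [np.float64(-0.141), np.float64(-0.946)]]
-374 [[np.float64(0.062), np.float64(-0.186)], [np.float64(0.153), np.float64(-0.36)], [np.float64(0.269), np.float64(-0.518)], [np.float64(0.409), np.float64(-0.655)], [np.float64(0.569), np.float64(-0.769)]]
-419 [[np.float64(0.176), np.float64(-0.088)], [np.float64(0.363), np.float64(-0.147)], [np.float64(0.557), np.float64(-0.175)], [np.float64(0.753), np.float64(-0.174)], [np.float64(0.946), np.float64(-0.141)]]
```

First zero the radial preload, then wind.

Request:
{"api": "step_arm", "payload": {
  "rows": [
    {"slide": [0, 0.03, 0], "yaw": 0},
    {"slide": [0, 0.06, 0], "yaw": 0},
    {"slide": [0, 0.06, 0], "yaw": 0},
    {"slide": [0, 0.06, 0], "yaw": 0},
    {"slide": [0, 0.06, 0], "yaw": 0}
  ]
}}

```text
time: 4.6
tool_pos: [0.5005, 0.1632, 0.1162]
eef_rot: [[-1.0, 0.0, 0.002], [0.0, 1.0, 0.0], [-0.002, 0.0, -1.0]]
force: [1.8, -2.2, 12.7]
grip_width: 0.239
```

Request:
{"api": "step_arm", "payload": {
  "rows": [
    {"slide": [0.186, 0.062, 0], "yaw": 0},
    {"slide": [0.36, 0.153, 0], "yaw": 0},
    {"slide": [0.518, 0.269, 0], "yaw": 0},
    {"slide": [0.655, 0.409, 0], "yaw": 0},
    {"slide": [0.769, 0.569, 0], "yaw": 0}
  ]
}}

```text
time: 5.1
tool_pos: [0.4653, 0.1838, 0.116]
eef_rot: [[-1.0, -0.0, -0.005], [-0.0, 1.0, -0.003], [0.005, -0.003, -1.0]]
force: [-21.5, -17.3, 42.0]
grip_width: 0.238
```

Request:
{"api": "step_arm", "payload": {
  "rows": [
    {"slide": [0.03, -0.02, -0.02], "yaw": 0},
    {"slide": [0.064, -0.039, -0.04], "yaw": 0},
    {"slide": [0.064, -0.039, -0.04], "yaw": 0},
    {"slide": [0.064, -0.039, -0.04], "yaw": 0},
    {"slide": [0.064, -0.039, -0.04], "yaw": 0}
  ]
}}

```text
time: 5.6
tool_pos: [0.465, 0.1838, 0.1165]
eef_rot: [[-1.0, 0.0, -0.002], [0.0, 1.0, -0.001], [0.002, -0.001, -1.0]]
force: [-6.5, -2.5, -3.5]
grip_width: 0.24
```

```bash
python3 - <<'E'
from cell import bot
import cv2
s=bot.read_state();print(s["time"],s["tool_pos"],s["force"],s["wrist_torque"])
c=bot.camera("side");cv2.imwrite("pics/s5.png",cv2.resize(c["img"][145:265,140:300,::-1],None,fx=5,fy=5,interpolation=cv2.INTER_CUBIC))
E
```

```text
5.6 [0.4649783  0.18377835 0.11648138] [-6.45127083 -2.4986027  -3.52654584] [-0.66742414  0.98912594 -0.03007775]
```

View pics/s5.png

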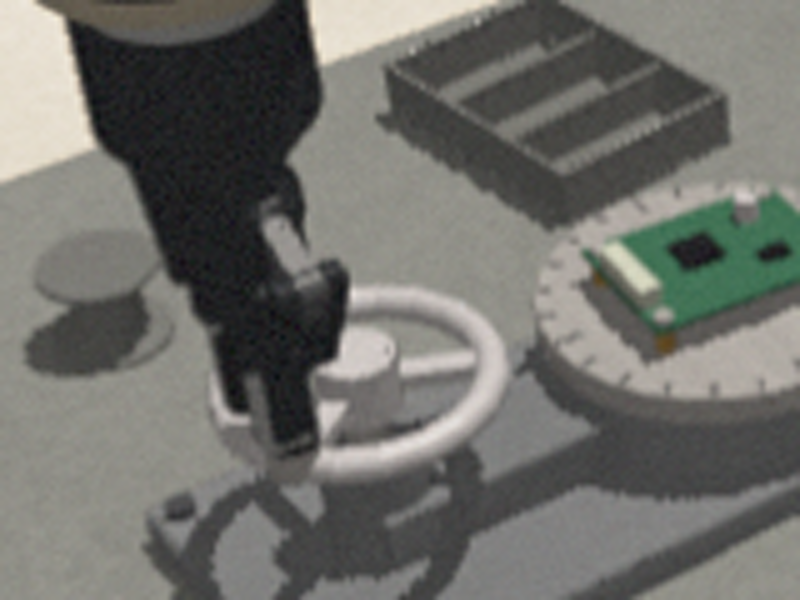

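```bash
python3 g.py -146 -191 8 | sed 's/np.float64(\([-0-9.]*\))/\1/g'
```

```text
-146 [[0.097, 0.171], [0.165, 0.354], [0.204, 0.547], [0.213, 0.743], [0.191, 0.938]]
-191 [[-0.052, 0.189], [-0.134, 0.368], [-0.242, 0.531], [-0.375, 0.676], [-0.528, 0.798]]
-236 [[-0.171, 0.097], [-0.354, 0.165], [-0.547, 0.204], [-0.743, 0.213], [-0.938, 0.191]]
-281 [[-0.189, -0.052], [-0.368, -0.134], [-0.531, -0.242], [-0.676, -0.375], [-0.798, -0.528]]
-326 [[-0.097, -0.171], [-0.165, -0.354], [-0.204, -0.547], [-0.213, -0.743], [-0.191, -0.938]]
-371 [[0.052, -0.189], [0.134, -0.368], [0.242, -0.531], [0.375, -0.676], [0.528, -0.798]]
-416 [[0.171, -0.097], [0.354, -0.165], [0.547, -0.204], [0.743, -0.213], [0.938, -0.191]]
-461 [[0.189, 0.052], [0.368, 0.134], [0.531, 0.242], [0.676, 0.375], [0.798, 0.528]]
```

Request:
{"api": "step_arm", "payload": {
  "rows": [
    {"slide": [0.107, 0.171, 0], "yaw": 0},
    {"slide": [0.175, 0.354, 0], "yaw": 0},
    {"slide": [0.214, 0.547, 0], "yaw": 0},
    {"slide": [0.223, 0.743, 0], "yaw": 0},
    {"slide": [0.201, 0.938, 0], "yaw": 0}
  ]
}}

```text
time: 6.15
tool_pos: [0.4563, 0.2215, 0.1165]
eef_rot: [[-1.0, 0.0, -0.003], [0.0, 1.0, -0.001], [0.003, -0.001, -1.0]]
force: [-7.9, -1.0, -1.0]
grip_width: 0.24
```

Request:
{"api": "step_arm", "payload": {
  "rows": [
    {"slide": [-0.03, 0.189, 0], "yaw": 0},
    {"slide": [-0.112, 0.368, 0], "yaw": 0},
    {"slide": [-0.22, 0.531, 0], "yaw": 0},
    {"slide": [-0.353, 0.676, 0], "yaw": 0},
    {"slide": [-0.506, 0.798, 0], "yaw": 0}
  ]
}}

```text
time: 6.65
tool_pos: [0.4777, 0.2543, 0.1165]
eef_rot: [[-1.0, 0.0, -0.002], [0.0, 1.0, 0.0], [0.002, 0.0, -1.0]]
force: [-5.5, 3.2, -6.3]
grip_width: 0.239
```

Request:
{"api": "step_arm", "payload": {
  "rows": [
    {"slide": [-0.171, 0.097, 0], "yaw": 0},
    {"slide": [-0.354, 0.165, 0], "yaw": 0},
    {"slide": [-0.547, 0.204, 0], "yaw": 0},
    {"slide": [-0.743, 0.213, 0], "yaw": 0},
    {"slide": [-0.938, 0.191, 0], "yaw": 0}
  ]
}}

```text
time: 7.15
tool_pos: [0.5164, 0.2617, 0.1166]
eef_rot: [[-1.0, 0.0, -0.0], [0.0, 1.0, 0.0], [0.0, 0.0, -1.0]]
force: [-2.5, 0.8, -10.7]
grip_width: 0.239
```

Request:
{"api": "step_arm", "payload": {
  "rows": [
    {"slide": [-0.189, -0.052, 0.01], "yaw": 0},
    {"slide": [-0.368, -0.134, 0.01], "yaw": 0},
    {"slide": [-0.531, -0.242, 0.01], "yaw": 0},
    {"slide": [-0.676, -0.375, 0.01], "yaw": 0},
    {"slide": [-0.798, -0.528, 0.01], "yaw": 0}
  ]
}}

```text
time: 7.65
tool_pos: [0.548, 0.2394, 0.1165]
eef_rot: [[-1.0, 0.0, -0.001], [0.0, 1.0, -0.0], [0.001, -0.0, -1.0]]
force: [-4.8, -1.4, -2.5]
grip_width: 0.237
```

Request:
{"api": "step_arm", "payload": {
  "rows": [
    {"slide": [-0.097, -0.171, 0], "yaw": 0},
    {"slide": [-0.165, -0.354, 0], "yaw": 0},
    {"slide": [-0.204, -0.547, 0], "yaw": 0},
    {"slide": [-0.213, -0.743, 0], "yaw": 0},
    {"slide": [-0.191, -0.938, 0], "yaw": 0}
  ]
}}

```text
time: 8.15
tool_pos: [0.5545, 0.202, 0.1164]
eef_rot: [[-1.0, 0.001, -0.002], [0.001, 1.0, -0.0], [0.002, -0.0, -1.0]]
force: [-10.8, 5.0, 0.2]
grip_width: 0.242
```

Request:
{"api": "step_arm", "payload": {
  "rows": [
    {"slide": [0.077, -0.189, 0], "yaw": 0},
    {"slide": [0.159, -0.368, 0], "yaw": 0},
    {"slide": [0.267, -0.531, 0], "yaw": 0},
    {"slide": [0.4, -0.676, 0], "yaw": 0},
    {"slide": [0.553, -0.798, 0], "yaw": 0}
  ]
}}

```text
time: 8.65
tool_pos: [0.5328, 0.1708, 0.1165]
eef_rot: [[-1.0, 0.001, -0.0], [0.001, 1.0, 0.001], [0.0, 0.001, -1.0]]
force: [-6.0, 14.3, -7.1]
grip_width: 0.24
```

Request:
{"api": "step_arm", "payload": {
  "rows": [
    {"slide": [0.171, -0.097, 0], "yaw": 0},
    {"slide": [0.354, -0.165, 0], "yaw": 0},
    {"slide": [0.547, -0.204, 0], "yaw": 0},
    {"slide": [0.743, -0.213, 0], "yaw": 0},
    {"slide": [0.938, -0.191, 0], "yaw": 0}
  ]
}}

```text
time: 9.15
tool_pos: [0.4966, 0.1635, 0.1166]
eef_rot: [[-1.0, 0.001, 0.002], [0.001, 1.0, 0.001], [-0.002, 0.001, -1.0]]
force: [3.4, 11.4, -15.6]
grip_width: 0.237
```

Request:
{"api": "step_arm", "payload": {
  "rows": [
    {"slide": [0.189, 0.082, 0.015], "yaw": 0},
    {"slide": [0.368, 0.164, 0.015], "yaw": 0},
    {"slide": [0.531, 0.272, 0.015], "yaw": 0},
    {"slide": [0.676, 0.405, 0.015], "yaw": 0},
    {"slide": [0.798, 0.558, 0.015], "yaw": 0}
  ]
}}

```text
time: 9.65
tool_pos: [0.4638, 0.1853, 0.1164]
eef_rot: [[-1.0, 0.0, 0.001], [0.0, 1.0, -0.0], [-0.001, -0.0, -1.0]]
force: [-0.9, -4.0, 4.6]
grip_width: 0.239
```

Request:
{"api": "step_arm", "payload": {
  "rows": [
    {"slide": [0.107, 0.171, 0], "yaw": 0},
    {"slide": [0.175, 0.354, 0], "yaw": 0},
    {"slide": [0.214, 0.547, 0], "yaw": 0},
    {"slide": [0.223, 0.743, 0], "yaw": 0},
    {"slide": [0.201, 0.938, 0], "yaw": 0}
  ]
}}

```text
time: 10.15
tool_pos: [0.4565, 0.2238, 0.1163]
eef_rot: [[-1.0, 0.0, 0.002], [0.0, 1.0, 0.001], [-0.002, 0.001, -1.0]]
force: [4.0, -2.2, 4.7]
grip_width: 0.238
```

Request:
{"api": "step_arm", "payload": {
  "rows": [
    {"slide": [-0.03, 0.189, 0], "yaw": 0},
    {"slide": [-0.112, 0.368, 0], "yaw": 0},
    {"slide": [-0.22, 0.531, 0], "yaw": 0},
    {"slide": [-0.353, 0.676, 0], "yaw": 0},
    {"slide": [-0.506, 0.798, 0], "yaw": 0}
  ]
}}

```text
time: 10.65
tool_pos: [0.4778, 0.255, 0.1163]
eef_rot: [[-1.0, -0.0, 0.002], [-0.0, 1.0, -0.0], [-0.002, -0.0, -1.0]]
force: [9.1, -17.9, 6.5]
grip_width: 0.24
```

Request:
{"api": "step_arm", "payload": {
  "rows": [
    {"slide": [-0.191, 0.057, 0], "yaw": 0},
    {"slide": [-0.379, 0.115, 0], "yaw": 0},
    {"slide": [-0.572, 0.154, 0], "yaw": 0},
    {"slide": [-0.768, 0.163, 0], "yaw": 0},
    {"slide": [-0.963, 0.141, 0], "yaw": 0}
  ]
}}

```text
time: 11.15
tool_pos: [0.5155, 0.2619, 0.1164]
eef_rot: [[-1.0, 0.0, 0.001], [0.0, 1.0, 0.001], [-0.001, 0.001, -1.0]]
force: [-1.6, 2.0, 6.1]
grip_width: 0.238
```

Request:
{"api": "step_arm", "payload": {
  "rows": [
    {"slide": [-0.189, -0.052, 0], "yaw": 0},
    {"slide": [-0.368, -0.134, 0], "yaw": 0},
    {"slide": [-0.531, -0.242, 0], "yaw": 0},
    {"slide": [-0.676, -0.375, 0], "yaw": 0},
    {"slide": [-0.798, -0.528, 0], "yaw": 0}
  ]
}}

```text
time: 11.65
tool_pos: [0.5474, 0.2402, 0.1164]
eef_rot: [[-1.0, 0.0, 0.001], [0.0, 1.0, 0.001], [-0.001, 0.001, -1.0]]
force: [-3.3, 0.9, 7.6]
grip_width: 0.242
```

Request:
{"api": "step_arm", "payload": {
  "rows": [
    {"slide": [-0.087, -0.171, -0.005], "yaw": 0},
    {"slide": [-0.15, -0.354, -0.005], "yaw": 0},
    {"slide": [-0.184, -0.547, -0.005], "yaw": 0},
    {"slide": [-0.193, -0.743, -0.005], "yaw": 0},
    {"slide": [-0.171, -0.938, -0.005], "yaw": 0}
  ]
}}

```text
time: 12.15
tool_pos: [0.5541, 0.2016, 0.1164]
eef_rot: [[-1.0, 0.0, 0.001], [0.0, 1.0, 0.0], [-0.001, 0.0, -1.0]]
force: [1.9, 1.6, 5.5]
grip_width: 0.244
```

Request:
{"api": "step_arm", "payload": {
  "rows": [
    {"slide": [0.062, -0.184, 0], "yaw": 0},
    {"slide": [0.144, -0.358, 0], "yaw": 0},
    {"slide": [0.252, -0.516, 0], "yaw": 0},
    {"slide": [0.385, -0.656, 0], "yaw": 0},
    {"slide": [0.538, -0.778, 0], "yaw": 0}
  ]
}}

```text
time: 12.65
tool_pos: [0.5316, 0.1702, 0.1163]
eef_rot: [[-1.0, 0.0, 0.0], [0.0, 1.0, 0.0], [-0.0, 0.0, -1.0]]
force: [-0.2, 3.8, 8.0]
grip_width: 0.238
```

```bash
python3 g.py -59 -96 | sed 's/np.float64(\([-0-9.]*\))/\1/g'
python3 - <<'E'
import numpy as np
P=np.array([[.5005,.1632],[.465,.1838],[.4563,.2215],[.4777,.2543],[.5164,.2617],[.548,.2394],[.5545,.202],[.5328,.1708],[.4966,.1635],[.4638,.1853],[.4565,.2238],[.4778,.255],[.5155,.2619],[.5474,.2402],[.5541,.2016],[.5316,.1702]])
x=np.linalg.lstsq(np.c_[2*P,np.ones(len(P))],(P**2).sum(1),rcond=None)[0];c=x[:2];print(c,np.sqrt(x[2]+c@c))
d=P-c;print(np.linalg.norm(d,axis=1)*1e3,np.degrees(np.arctan2(d[:,1],d[:,0])))
E
```

```text
-59 [[0.143, -0.074], [0.295, -0.129], [0.453, -0.164], [0.613, -0.178], [0.774, -0.172]]
[0.50550905 0.21290628] 0.05005345717433107
[49.95802862 49.88144705 49.95380834 49.86766189 49.99440062 50.07392449
 50.19023583 50.17703042 50.2031022  50.01751348 50.2051837  50.39516944
 50.00203873 49.99798729 49.88899715 50.04561561] [ -95.75444355 -144.30226681  170.0939347   123.89392123   77.41760679
   31.9441386   -12.55042714  -57.05093698 -100.22185899 -146.50032724
  167.46804848  123.35572808   78.47410509   33.08594362  -13.09866868
  -58.5775986 ]
```

Request:
{"api": "step_arm", "payload": {
  "rows": [
    {"slide": [0.143, -0.064, 0], "yaw": 0},
    {"slide": [0.295, -0.119, 0], "yaw": 0},
    {"slide": [0.453, -0.154, 0], "yaw": 0},
    {"slide": [0.613, -0.168, 0], "yaw": 0},
    {"slide": [0.774, -0.162, 0], "yaw": 0}
  ]
}}

```text
time: 13.15
tool_pos: [0.5002, 0.1633, 0.1163]
eef_rot: [[-1.0, 0.0, -0.0], [0.0, 1.0, -0.001], [0.0, -0.001, -1.0]]
force: [1.4, -5.0, 10.0]
grip_width: 0.242
```

Request:
{"api": "step_arm", "payload": {
  "rows": [
    {"slide": [0, 0, 0], "yaw": 0},
    {"slide": [0, 0, 0], "yaw": 0},
    {"slide": [0, 0, 0], "yaw": 0},
    {"slide": [0, 0, 0], "yaw": 0},
    {"slide": [0, 0, 0], "yaw": 0}
  ]
}}

```text
time: 13.65
tool_pos: [0.4997, 0.1634, 0.1163]
eef_rot: [[-1.0, 0.0, -0.002], [0.0, 1.0, -0.001], [0.002, -0.001, -1.0]]
force: [-2.5, -6.7, 13.5]
grip_width: 0.239
```

```bash
python3 - <<'E'
from cell import bot
import cv2,numpy as np
s=bot.read_state();print(s["time"],s["tool_pos"],s["force"],s["wrist_torque"])
c=bot.camera("side");a=c["img"][145:265,140:340,::-1];b=cv2.imread("pics/side0.png")[145:265,140:340]
cv2.imwrite("pics/s6.png",cv2.resize(np.vstack([a,b]),None,fx=2.5*1.6/1.6,fy=2.5,interpolation=cv2.INTER_CUBIC))
E
```

```text
13.65 [0.49965045 0.16337227 0.11625756] [-2.54139545 -6.6692906  13.50697741] [-1.30794818  0.24652911 -0.03057003]
```

View pics/s6.png

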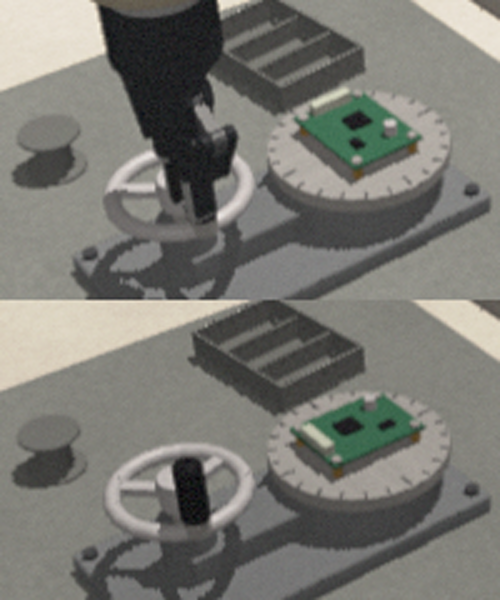

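Request:
{"api": "step_arm", "payload": {
  "rows": [
    {"slide": [0, -0.015, -0.015], "yaw": 0},
    {"slide": [0, -0.015, -0.015], "yaw": 0},
    {"slide": [0, -0.015, -0.015], "yaw": 0},
    {"slide": [0, -0.015, -0.015], "yaw": 0},
    {"slide": [0, -0.015, -0.015], "yaw": 0}
  ],
  "grip": 0
}}

```text
time: 14.2
tool_pos: [0.5007, 0.1637, 0.1166]
eef_rot: [[-1.0, 0.0, -0.0], [0.0, 1.0, -0.0], [0.0, -0.0, -1.0]]
force: [0.7, 0.4, -0.3]
grip_width: 1.002
```

Request:
{"api": "step_arm", "payload": {
  "rows": [
    {"slide": [0, 0, 0], "yaw": 0},
    {"slide": [0, 0, 0], "yaw": 0},
    {"slide": [0, 0, -0.5], "yaw": 0},
    {"slide": [0, 0, -1.2], "yaw": 0},
    {"slide": [0, 0, -2.0], "yaw": 0}
  ]
}}

```text
time: 14.7
tool_pos: [0.5002, 0.1635, 0.197]
eef_rot: [[-1.0, 0.0, -0.002], [0.0, 1.0, -0.0], [0.002, -0.0, -1.0]]
force: [0.9, 0.5, 0.3]
grip_width: 1.002
```

Request:
{"api": "step_arm", "payload": {
  "rows": [
    {"slide": [0, 0.8, -0.5], "yaw": 0},
    {"slide": [0, 1.8, -0.5], "yaw": 0},
    {"slide": [0, 2.8, -0.5], "yaw": 0},
    {"slide": [0, 3.8, -0.5], "yaw": 0},
    {"slide": [0, 4.8, -0.5], "yaw": 0}
  ]
}}

```text
time: 15.2
tool_pos: [0.5006, 0.3573, 0.2168]
eef_rot: [[-1.0, 0.0, 0.0], [0.0, 1.0, 0.0], [-0.0, 0.0, -1.0]]
force: [1.4, 0.4, -0.1]
grip_width: 0.999
```

Request:
{"api": "step_arm", "payload": {
  "rows": [
    {"slide": [0.5, 1, 0], "yaw": 0},
    {"slide": [1, 2, 0], "yaw": 0},
    {"slide": [1.5, 3, 0], "yaw": 0},
    {"slide": [2, 4, 0], "yaw": 0},
    {"slide": [2.5, 5, 0], "yaw": 0}
  ]
}}

```text
time: 15.7
tool_pos: [0.3998, 0.5572, 0.2166]
eef_rot: [[-1.0, 0.0, -0.0], [0.0, 1.0, -0.0], [0.0, -0.0, -1.0]]
force: [1.1, 0.1, 0.8]
grip_width: 1.003
```

```bash
python3 - <<'E'
from cell import bot
import cv2,numpy as np
from h import *
s=bot.read_state();print(s["time"],s["tool_pos"],s["force"])
out={}
for n in("top","side"):
    c=bot.camera(n);cv2.imwrite(f"pics/{n}7.png",c["img"][:,:,::-1]);out[n]=c
b=cv2.imread("pics/top0.png")[160:350,130:250];a=out["top"]["img"][160:350,130:250,::-1]
cv2.imwrite("pics/cmp7.png",cv2.resize(np.hstack([b,a]),None,fx=3.1,fy=3.1,interpolation=cv2.INTER_CUBIC))
b=cv2.imread("pics/side0.png")[185:285,160:280];a=out["side"]["img"][185:285,160:280,::-1]
cv2.imwrite("pics/cmps7.png",cv2.resize(np.hstack([b,a]),None,fx=3.3,fy=3.3,interpolation=cv2.INTER_CUBIC))
for tag,T,S in(("0",cv2.imread("pics/top0.png")[:,:,::-1],cv2.imread("pics/side0.png")[:,:,::-1]),("7",out["top"]["img"],out["side"]["img"])):
    r=[]
    for im,(x0,x1,y0,y1) in((T,(188,215,292,312)),(S,(200,235,200,240))):
        m=(im[y0:y1,x0:x1].max(2)<48).astype(np.uint8);n,l,st,ce=cv2.connectedComponentsWithStats(m);i=1+np.argmax(st[1:,4]);r.append(ce[i]+[x0,y0]);print(st[i])
    p=tri(ray(out["top"],*r[0]),ray(out["side"],*r[1]));print(tag,r,p,plane(out["top"],*r[0],.131),plane(out["side"],*r[1],.131))
    # board angle
    h=cv2.cvtColor(T[170:260,140:230].copy(),cv2.COLOR_RGB2HSV);m=cv2.inRange(h,(40,70,30),(90,255,255))
    n,l,st,ce=cv2.connectedComponentsWithStats(m);i=1+np.argmax(st[1:,4])
    cs,_=cv2.findContours((l==i).astype(np.uint8),0,1);q=max(cs,key=cv2.contourArea)
    W=np.array([plane(out["top"],u+140,v+170,.08)[:2] for u,v in q[:,0]],np.float32)*1000
    print(cv2.minAreaRect(W))
E
```

```text
15.7 [0.39982236 0.5572027  0.21661508] [1.09089839 0.12035551 0.77678962]
[10  7 12 10 64]
[ 10   8  14  27 283]
0 [array([204.71875 , 303.859375]), array([216.09187279, 221.34982332])] [0.49849826 0.15802444 0.13341928] [0.50057796 0.15753969 0.131     ] [0.49774748 0.16221289 0.131     ]
((676.057373046875, 214.37799072265625), (73.18266296386719, 60.96894073486328), 1.6319351196289062)
[ 7  4 16 11 80]
[ 12   8  14  26 284]
7 [array([203.9625, 301.4625]), array([218.5915493 , 220.53873239])] [0.50322254 0.15939185 0.13206432] [0.50470703 0.15889216 0.131     ] [0.50235943 0.16156903 0.131     ]
((671.0581665039062, 211.25613403320312), (61.94947052001953, 74.57137298583984), 1.663468837738037)
```

View pics/cmp7.png

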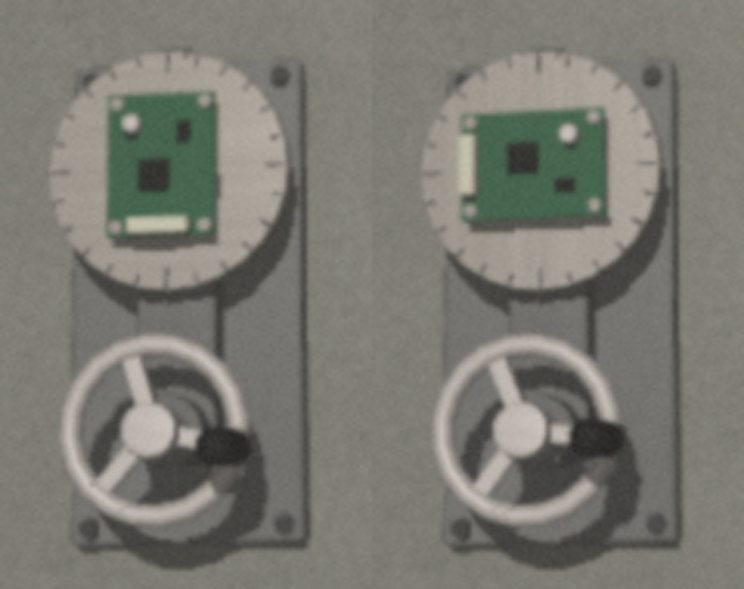

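View pics/cmps7.png

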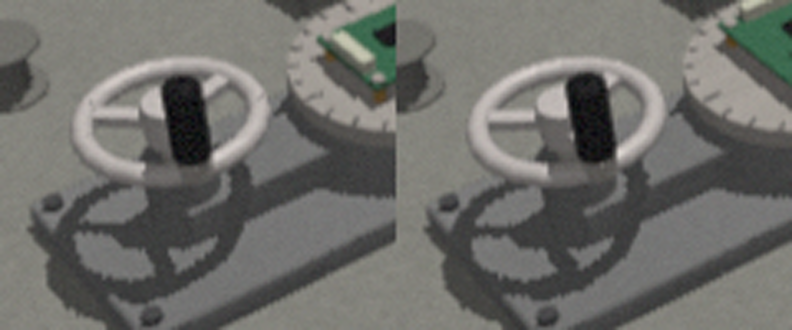

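Request:
{"api": "step_arm", "payload": {
  "rows": [
    {"slide": [0, 0, 0], "yaw": 1.05},
    {"slide": [0, 0, 0], "yaw": 2.1},
    {"slide": [0, 0, 0], "yaw": 3.15},
    {"slide": [0, 0, 0], "yaw": 4.2},
    {"slide": [0, 0, 0], "yaw": 5.25}
  ]
}}

```text
time: 16.3
tool_pos: [0.4011, 0.5553, 0.2165]
eef_rot: [[-0.739, 0.674, -0.0], [0.674, 0.739, -0.0], [-0.0, -0.0, -1.0]]
force: [0.1, 0.1, -0.1]
grip_width: 1.0
```

Request:
{"api": "step_arm", "payload": {
  "rows": [
    {"slide": [0, 0, 0], "yaw": 1.05},
    {"slide": [0, 0, 0], "yaw": 2.1},
    {"slide": [0, 0, 0], "yaw": 3.15},
    {"slide": [0, 0, 0], "yaw": 4.2},
    {"slide": [0, 0, 0], "yaw": 5.25}
  ]
}}

```text
time: 16.8
tool_pos: [0.4011, 0.5552, 0.2165]
eef_rot: [[-0.098, 0.995, -0.0], [0.995, 0.098, -0.0], [-0.0, -0.0, -1.0]]
force: [0.1, -0.6, 0.1]
grip_width: 1.001
```

Request:
{"api": "step_arm", "payload": {
  "rows": [
    {"slide": [0, 0, 0], "yaw": 0.4},
    {"slide": [0, 0, 0], "yaw": 0.75},
    {"slide": [0, 0, 0], "yaw": 0.75},
    {"slide": [0, 0, 0], "yaw": 0.75},
    {"slide": [0, 0, 0], "yaw": 0.75}
  ]
}}

```text
time: 17.3
tool_pos: [0.401, 0.5556, 0.2167]
eef_rot: [[-0.001, 1.0, -0.0], [1.0, 0.001, -0.0], [-0.0, -0.0, -1.0]]
force: [-1.2, -0.5, 0.5]
grip_width: 0.999
```

Request:
{"api": "step_arm", "payload": {
  "rows": [
    {"slide": [-0.98, 0.26, 0], "yaw": 0},
    {"slide": [-1.96, 0.52, 0], "yaw": 0},
    {"slide": [-2.94, 0.78, 0], "yaw": 0},
    {"slide": [-3.93, 1.04, 0], "yaw": 0},
    {"slide": [-4.91, 1.3, 0], "yaw": 0}
  ]
}}

```text
time: 17.8
tool_pos: [0.4531, 0.3577, 0.2168]
eef_rot: [[-0.001, 1.0, 0.0], [1.0, 0.001, 0.0], [0.0, 0.0, -1.0]]
force: [0.5, -0.5, -0.4]
grip_width: 1.001
```

Request:
{"api": "step_arm", "payload": {
  "rows": [
    {"slide": [-0.98, 0.26, 0], "yaw": 0},
    {"slide": [-1.96, 0.52, 0], "yaw": 0},
    {"slide": [-2.94, 0.78, 0], "yaw": 0},
    {"slide": [-3.93, 1.04, 0], "yaw": 0},
    {"slide": [-4.91, 1.3, 0], "yaw": 0}
  ]
}}

```text
time: 18.3
tool_pos: [0.5051, 0.1613, 0.2169]
eef_rot: [[-0.001, 1.0, 0.0], [1.0, 0.001, 0.0], [0.0, 0.0, -1.0]]
force: [1.2, 0.0, 0.2]
grip_width: 1.004
```

Request:
{"api": "step_arm", "payload": {
  "rows": [
    {"slide": [0, 0, 0], "yaw": 0},
    {"slide": [0, 0, 0], "yaw": 0},
    {"slide": [0, 0, 0.4], "yaw": 0},
    {"slide": [0, 0, 0.7], "yaw": 0},
    {"slide": [0, 0, 0.7], "yaw": 0}
  ]
}}

```text
time: 18.8
tool_pos: [0.5036, 0.1635, 0.1871]
eef_rot: [[-0.001, 1.0, -0.003], [1.0, 0.001, -0.001], [-0.001, -0.003, -1.0]]
force: [-0.8, 1.1, -1.1]
grip_width: 1.002
```

```bash
python3 - <<'E'
from cell import bot
import cv2
s=bot.read_state();print(s["time"],s["tool_pos"],s["force"])
c=bot.camera("side");cv2.imwrite("pics/s8.png",cv2.resize(c["img"][145:265,140:300,::-1],None,fx=5,fy=5,interpolation=cv2.INTER_CUBIC))
E
```

```text
18.8 [0.50358844 0.16351504 0.18714135] [-0.7910902   1.07911517 -1.06552977]
```

View pics/s8.png

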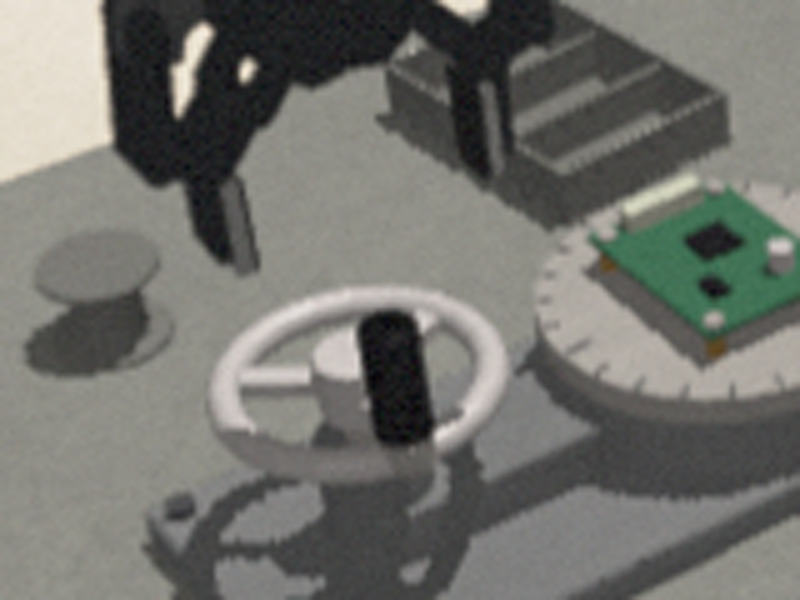

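Request:
{"api": "step_arm", "payload": {
  "rows": [
    {"slide": [0, 0.03, 0.5], "yaw": 0},
    {"slide": [0, 0.03, 1.0], "yaw": 0},
    {"slide": [0, 0.03, 1.5], "yaw": 0},
    {"slide": [0, 0.03, 1.76], "yaw": 0},
    {"slide": [0, 0.03, 1.76], "yaw": 0}
  ]
}}

```text
time: 19.35
tool_pos: [0.5054, 0.163, 0.1175]
eef_rot: [[-0.0, 1.0, -0.002], [1.0, 0.0, -0.0], [-0.0, -0.002, -1.0]]
force: [-0.2, 0.1, 0.7]
grip_width: 0.997
```

Request:
{"api": "step_arm", "payload": {
  "rows": [
    {"slide": [0, 0, 0], "yaw": 0},
    {"slide": [0, 0, 0], "yaw": 0},
    {"slide": [0, 0, 0], "yaw": 0},
    {"slide": [0, 0, 0], "yaw": 0},
    {"slide": [0, 0, 0], "yaw": 0}
  ],
  "grip": 1
}}

```text
time: 19.85
tool_pos: [0.5064, 0.1629, 0.1189]
eef_rot: [[0.0, 1.0, 0.001], [1.0, -0.0, 0.0], [0.0, 0.001, -1.0]]
force: [-2.2, -0.2, 7.1]
grip_width: 0.243
```

Request:
{"api": "step_arm", "payload": {
  "rows": [
    {"slide": [0, 0, 0], "yaw": 0},
    {"slide": [0, 0, 0], "yaw": 0},
    {"slide": [0, 0, 0], "yaw": 0},
    {"slide": [0, 0, 0], "yaw": 0},
    {"slide": [0, 0, 0], "yaw": 0}
  ]
}}

```text
time: 20.35
tool_pos: [0.5064, 0.1629, 0.1189]
eef_rot: [[0.0, 1.0, 0.001], [1.0, -0.0, 0.0], [0.0, 0.001, -1.0]]
force: [-1.0, -0.3, 7.8]
grip_width: 0.239
```

```bash
python3 - <<'E'
from cell import bot
import cv2,numpy as np
s=bot.read_state();print(s["time"],s["tool_pos"],s["force"])
c=bot.camera("side");a=c["img"][145:265,140:300,::-1]
cv2.imwrite("pics/s9.png",cv2.resize(a,None,fx=5,fy=5,interpolation=cv2.INTER_CUBIC))
E
```

```text
20.35 [0.50637437 0.16290211 0.11888024] [-0.95794074 -0.26229413  7.79593573]
```

View pics/s9.png

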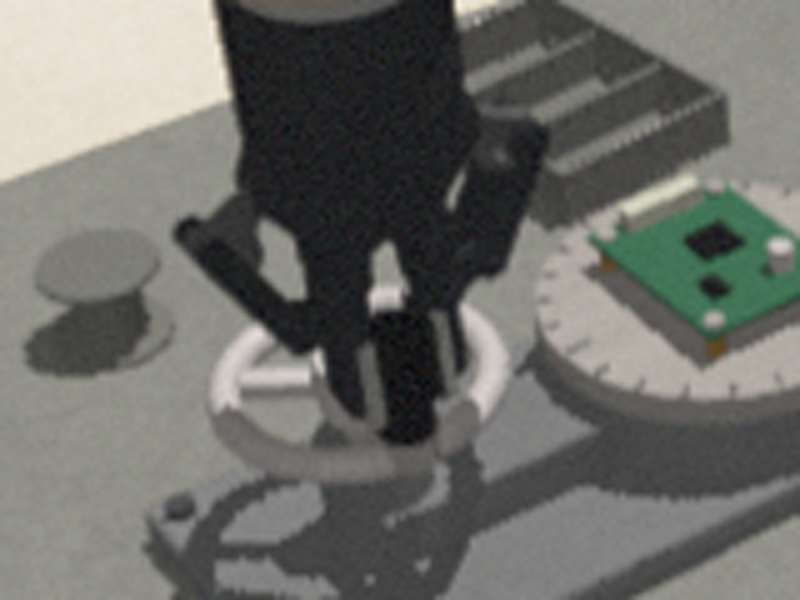

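Request:
{"api": "step_arm", "payload": {
  "rows": [
    {"slide": [0.004, -0.03, -0.005], "yaw": 0},
    {"slide": [0.01, -0.07, -0.005], "yaw": 0},
    {"slide": [0.016, -0.11, -0.005], "yaw": 0},
    {"slide": [0.02, -0.135, -0.005], "yaw": 0},
    {"slide": [0.02, -0.135, -0.005], "yaw": 0}
  ]
}}

```text
time: 20.9
tool_pos: [0.5009, 0.1637, 0.1189]
eef_rot: [[0.0, 1.0, 0.001], [1.0, -0.0, 0.0], [0.0, 0.001, -1.0]]
force: [0.6, -1.7, 6.8]
grip_width: 0.241
```

Request:
{"api": "step_arm", "payload": {
  "rows": [
    {"slide": [0, 0, 0], "yaw": 0},
    {"slide": [0, 0, 0], "yaw": 0},
    {"slide": [0, 0, 0], "yaw": 0},
    {"slide": [0, 0, 0], "yaw": 0},
    {"slide": [0, 0, 0], "yaw": 0}
  ]
}}

```text
time: 21.4
tool_pos: [0.5009, 0.1638, 0.1189]
eef_rot: [[0.0, 1.0, 0.001], [1.0, -0.0, 0.0], [0.0, 0.001, -1.0]]
force: [-0.5, -0.1, 7.5]
grip_width: 0.242
```

Request:
{"api": "step_arm", "payload": {
  "rows": [
    {"slide": [0, 0, 0], "yaw": 0},
    {"slide": [0, 0, 0], "yaw": 0},
    {"slide": [0, 0, 0], "yaw": 0},
    {"slide": [0, 0, 0], "yaw": 0},
    {"slide": [0, 0, 0], "yaw": 0}
  ],
  "grip": 0
}}

```text
time: 21.9
tool_pos: [0.5006, 0.1637, 0.1184]
eef_rot: [[0.0, 1.0, -0.0], [1.0, -0.0, -0.0], [-0.0, -0.0, -1.0]]
force: [0.8, 0.2, 0.0]
grip_width: 0.998
```

Request:
{"api": "step_arm", "payload": {
  "rows": [
    {"slide": [0, 0, 0], "yaw": 0},
    {"slide": [0, 0, -0.4], "yaw": 0},
    {"slide": [0, 0, -1.0], "yaw": 0},
    {"slide": [0, 0, -1.8], "yaw": 0},
    {"slide": [0, 0, -2.2], "yaw": 0}
  ]
}}

```text
time: 22.4
tool_pos: [0.5014, 0.1639, 0.2087]
eef_rot: [[0.0, 1.0, 0.002], [1.0, -0.0, 0.001], [0.001, 0.002, -1.0]]
force: [0.3, 0.2, 0.1]
grip_width: 0.997
```

```bash
cat > k.py <<'E'
from cell import bot
import cv2,numpy as np,sys
from h import *
s=bot.read_state();print(s["time"],s["tool_pos"],s["force"])
S=bot.camera("side")
def cen(im,x0=200,x1=235,y0=203,y1=240):
    m=(im[y0:y1,x0:x1].max(2)<48).astype(np.uint8);n,l,st,ce=cv2.connectedComponentsWithStats(m);i=1+np.argmax(st[1:,4]);print(st[i]);return ce[i]+[x0,y0]
for im in(cv2.imread("pics/side0.png"),cv2.imread("pics/side7.png"),S["img"]):
    r=cen(im);print(r,plane(S,*r,.131))
cv2.imwrite(sys.argv[1],cv2.resize(S["img"][145:265,140:300,::-1],None,fx=5,fy=5,interpolation=cv2.INTER_CUBIC))
E
python3 k.py pics/s10.png
```

```text
22.4 [0.50139474 0.1638883  0.20870684] [0.3132573  0.15991103 0.05065422]
[ 10   5  14  27 283]
[216.09187279 221.34982332] [0.49774748 0.16221289 0.131     ]
[ 12   5  14  26 284]
[218.5915493  220.53873239] [0.50235943 0.16156903 0.131     ]
[ 10   5  14  27 286]
[216.32517483 221.29370629] [0.49815062 0.16210284 0.131     ]
```

View pics/s10.png

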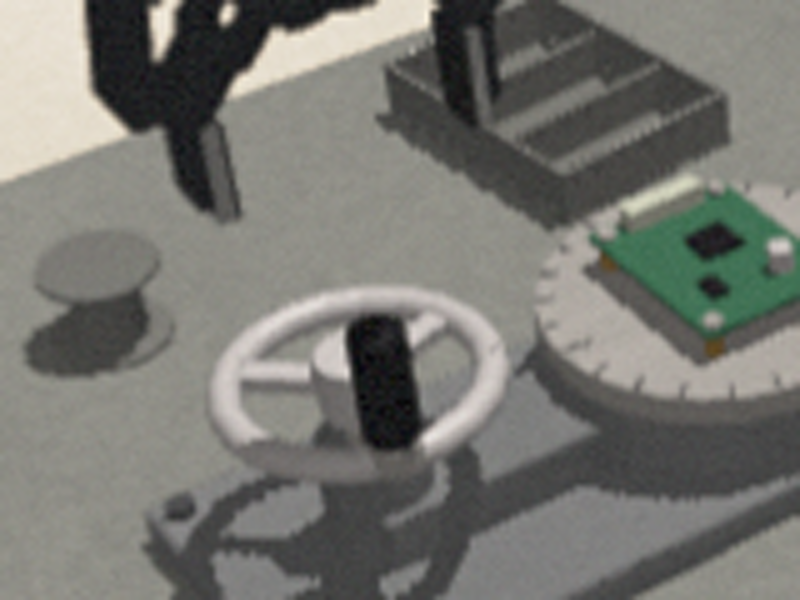

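```bash
python3 - <<'E'
from cell import bot
import cv2,numpy as np
a=cv2.imread("pics/side0.png")[255:440,280:480].astype(int);b=bot.camera("side")["img"][255:440,280:480,::-1].astype(int)
d=abs(a-b).max(2);print("coil diff",d.mean(),(d>40).sum())
s=bot.read_state();print(s["time"],s["force"],s["grip_width"])
bot.sign_off()
E
```

```text
coil diff 11.395324324324324 0
22.5 [-0.03064319 -0.0957942  -0.16212903] 1.0003890289773705
the job is handed in; nothing more can be done
```

I gripped the crank knob on the circuit board's table, wound its handwheel two full turns clockwise, let go and handed the job in at about 22.5 s.

- **Correction along the way:** Early in the first turn the knob slipped about 5 mm in the pads. After the first release, the cameras showed the wheel about 5° short. I regripped with the jaws across the direction of travel and moved the knob the remaining 5.5 mm.
- **Board check:** In the pictures the board has gone a quarter turn clockwise. The knob is within about 0.4 mm of where it started, or about 0.5° of wheel and 0.06° of table.
- **Coil check:** Comparing side pictures from the start and the end showed no change on the coil's unit beyond image noise.
- **Arm check:** At hand-in the gripper was open and above the knob, with the force reading near zero.
- **High force reading:** While winding, the upward force on the tool reached 42 N in one reading (total about 50 N), with the fingers clamped on the knob. I took this to be friction in the grip, since the picture taken just after showed only the fingers at the knob. I eased it off straight away.
- **Disagreement:** The hub position from the cameras and the centre of the tool's path differed by about 5 mm in x. The slip explains most of it.

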